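Lift the brass specimen with tongs over a centred weighing dish

TASK

On the balance's dark plate, bring the white dish to the middle between the two blue stops and let go of it. Then take the steel tongs from their rest, close them on the brass slug - the gripper itself must never touch the slug - and lift it off its wooden block. Finish while still holding it in the squeezed tongs, upright over the middle of the dish and about 10 cm above it, leaving the dark slug, bottle, beaker and jar where they stand.

Things in the scene. Friction and masses are not known exactly. Their poses are not given: they have to be found in the camera images.
- balance: Low white balance, fixed, 260 x 140 mm; origin at the centre of its underside, x along its length (roughly away from the robot), z up. On top a flat dark plate 220 x 110 mm, surface 40 mm above the table. On it two blue stops, bars 50 mm long (x), 10 wide, 14 high, middles at x = 35, y = +40 and -40 mm: 70 mm clear between them, open at both ends.
- stage_centre (a point): Point on the plate's surface in the middle between the two blue stops (small yellow cross), 35 mm along x from the balance's origin; axes as the balance.
- dish: White round dish, 60 mm outside diameter, 18 mm high, straight 3 mm walls, 40 to 85 g; origin at the centre of its underside. It starts on the balance's plate, at the robot's end of it, outside the stops.
- block: Fixed wooden block, 60 (x) x 140 (y) x 30 mm high; origin at the centre of its underside. Two slugs stand on it about 80 mm apart, 40 mm either side of its middle along y; which is which changes.
- brass: Brass-coloured cylinder (the specimen), 24 mm diameter, 36 mm tall, 80 to 160 g, standing on the block; origin at the centre of its underside, z its axis.
- steel: Black cylinder of the same size as the brass one, standing on the block; origin at the centre of its underside. Leave alone.
- rest: Fixed grey tongs rest, base 190 x 100 x 6 mm; origin at the centre of its underside, x along the tongs. Two cross bars 14 mm wide, tops 35 mm above the table, at x = -75 and +35 mm, with small lugs at their ends (to 45 mm height).
- tongs: Spring tongs of sheet steel lying flat on the rest, jaws to +x, springing open: two arms 190 mm long, 18 mm tall (z 0 to 18 mm), one at +y, one at -y, joined by a round bow of 12 mm radius at the rear; 130 g, balanced near tongs_grip. Origin under the rear hinge, x along the tongs, z up. At rest 53 mm wide over the green pads, jaws 66 mm apart.
- tongs_grip (a point): Midway between the green handle pads (44 mm long, 18 mm tall), to be gripped across; 70 mm along x from the tongs' origin, 9 mm above their underside; axes as the tongs. Pads squeezed to 44 mm over all: jaws 45 mm apart, spring 5 N on each pad; 36 mm: jaws 24 mm apart and parallel, 7 N. Squeeze 20 to 30 N to clamp firmly.
- tongs_jaws (a point): Midway between the black jaws (28 mm long along x, 18 mm tall, 5 mm thick); 176 mm along x from the tongs' origin, 106 mm beyond tongs_grip, 9 mm above their underside; axes as the tongs.
- tongs_left (a joint): Closing angle of the left arm (the right one follows equally): 0 fully sprung open, 0.12 rad closed on a 24 mm item, 0.18 at most.
- bottle: Amber bottle, 64 mm diameter, 150 mm tall; origin at the centre of its underside. Leave alone.
- beaker: Glass beaker, 70 mm diameter, 90 mm tall; origin at the centre of its underside. Leave alone.
- jar: White jar with red cap, 60 mm diameter, 75 mm tall; origin at the centre of its underside. Leave alone.
There are look-alikes about, which are no part of the job. Of the things that look like the brass, the smaller one is meant. What is shaped like the block but red is not meant.

How it is judged (in metres and radians):
On the way, in this order (a step that is already met when the one before it is completed fails the run):
1. the dish stands on the plate in the middle between the stops, let go (horizontal distance between dish and stage_centre below 0.006 m and z of dish in the frame of balance below 0.043 m and contact force between the fingers and dish below 0.1 N and linear speed of dish below 0.02 m/s), for 0.3 s.
2. the gripper holds the tongs lifted off their rest (contact force between the fingers and tongs above 1 N and contact force between tongs and rest below 0.05 N and height (world z) of tongs_grip above 0.065 m), for 0.2 s.
3. the brass slug is clamped in the tongs and lifted off the block (contact force between tongs and brass above 1 N and contact force between brass and block below 0.05 N and height (world z) of brass above 0.05 m and value of joint tongs_left above 0.09 rad), for 0.2 s.
At the end, for the whole second after the job is handed in: Brass slug held still, upright (20 deg) by the squeezed tongs alone, tongs in the gripper, within 20 mm of the middle between the stops seen from above, underside 110-250 mm above the table (dish rim: 58 mm); dish flat on the plate within 6 mm of that middle, nothing on it (horizontal distance between brass and stage_centre below 0.02 m and height (world z) of brass between 0.11 and 0.25 m and angle between brass's own z axis and vertical below 0.35 rad and linear speed of brass below 0.03 m/s and contact force between tongs and brass above 1 N and contact force between the fingers and tongs above 1 N and value of joint tongs_left above 0.09 rad and contact force between the fingers and brass below 0.1 N and horizontal distance between dish and stage_centre below 0.006 m and z of dish in the frame of balance below 0.043 m and angle between dish's own z axis and vertical below 0.05 rad and contact force between anything else and dish below 2 N); the arm keeps its last pose, push and grip.
It fails at once if the gripper or arm touches the brass slug (contact force between any of the fingers, the arm and brass above 0.2 N).
It fails at once if the dark slug, bottle, beaker or jar is moved by more than 20 mm (distance of any of steel, bottle, beaker, jar from where it was at the start of the episode above 0.02 m).
It also fails if it takes over 58 s, if anything falls off the work surface, if the arm or the gripper's body presses on something with over 40 N, if the wrist force passes 120 N, or if a joint passes its speed limit or range.

ROBOT

A 7-joint arm with a two-finger parallel gripper is mounted at the origin on the work surface. World frame = base frame: x ahead of the robot, y to its left, z up, the work surface at z = 0. Lengths are in m, angles in degrees, forces in N, time in s.
With the tool pointing down it reaches from about 0.425 to 0.95 m from the base axis. Payload 4.7 kg.
Tool frame: the origin (TCP) lies midway between the tips of the shut fingers; the grasp point (between the pads) lies 19 mm behind it; z points along the fingers, y is the line along which they close (so a half turn about z gives the same grasp; the last joint's range is limited). The gripper opens to 87 mm and grips with 3 to 60 N. Pads are 19 mm wide; open, the fingers measure 117 mm over their backs; the gripper's body (75 mm by 190 mm) begins 51 mm behind the grasp point.
Start: joints at [-70.755, 26.849, -2.785, 87.806, 1.381, 65.374, -4.715], TCP at [0.241, 0.631, 0.223] pointing down, gripper open.
Joint ranges: [-148.3, 148.3], [-19.14, 114.17], [-79.39, 73.82], [5.75, 140.21], [-59.74, 239.74], [12.07, 113.84], [-152.46, 152.46]. Speed limits (degrees/s): [147.25, 147.25, 180, 180, 180, 180, 180].

INTERFACE

Orientations are given as a 3x3 rotation matrix whose columns are the frame's x, y, z axes.
In Python, from workcell import get_state, snapshot, get_calibration, finish_job, silhouettes, tip_of gives the robot as it stands.
- The arm moves only by the tool arm_command, never from a script. Its argument "steps" is a list of rows, each an object with "grip": the opening in per cent of the stroke, from 0 (shut) to 100 (fully open); "translation": the shift along the tool's x, y, z in m, a list of three; "delta_rot": the turn, a rotation vector about the tool's x, y, z in degrees, a list of three. A call has 1 to 8 rows; each row shifts and turns the commanded pose from where the row before left it, along the tool's axes as they then stand; what a row does not reach is not made up. A row lasts 1/12 s, in which the tool goes at most 41.7 mm and 7.16 degrees, less where a joint would pass 70% of its speed; a pose out of reach is approached as far as the arm can. A call is refused whole if a number of a shift passes 0.0417 or a number of a turn 7.16, either way. A call with a gripper value outside its range is refused whole. The fingers move at their own pace and stop on an object; "grip_force" is the grip in N (left out, the last holds). Time passes only in rows, so rows that do not move let the fingers close. It gives the time, the measured TCP pose, the force, the opening and the grip force at its end, in the units of the state.
- get_state(): the state, without advancing time (a new reading comes with each control period).
- snapshot(name): name is "scene" or "top"; returns the picture (420x560x3 uint8, red, green, blue); there is no depth.
- get_calibration(name): a dict with "camera_matrix" (3x3 intrinsics, pixels), "dist_coeffs" ([k1, k2, p1, p2, k3] as OpenCV has them; the pictures are not rectified), "extrinsics" (4x4, takes a point from camera to world coordinates). Camera axes: x right, y up, looking along -z (the intrinsics and any distortion apply to the point x, -y, -z); pixel columns grow to the right and rows downward; lengths in m; the calibration is good to about 2 mm. A picture is of the moment at which its call begins. get_calibration takes no time and is no camera call.
- finish_job(): hands the job in; it is judged then, once.
Trained networks look in the newest picture that a camera, given by its name, has taken for a name from the list of things; names that differ only in an ending like _2 or _b are one class to them, and where a whole thing is asked for, a point or a joint stands for the part that bears it (a point fixed in the world has none). Each returns a list of dicts, best first, with "confidence" (0 to 1); they miss things now and then, are a little off and sometimes report something else, mostly with a low value. They report only what shows in the picture. A call takes as long as a camera call. They do not tell look-alikes from the thing itself.
- silhouettes(label, camera): "pixels" (420x560 bool, what is visible of it).
- tip_of(label, camera): "centre" ([x, y, z] in m, in world coordinates, good to about 4 mm: a listed point, or the origin of a listed thing).
The state is a dict: "time": time; "joints": joint angles; "dq": joint speeds; "effort": joint torques, N m; "eef_pos": TCP position; "tool_rot": TCP orientation; "wrist_force": force on the tool from outside, world axes, zero at the start; "ft_torque": the same for the moment, N m; "finger_gap": opening from 0.0 (shut) to 1.0 (fully open); "finger_force": force on a finger pad.
Only numpy, scipy, OpenCV 4.12 (cv2) and the standard library are available. Lean on these libraries where they do the work, as an engineer would, in place of code of your own. Each camera call takes 0.05 s, during which the arm holds its last target. There are 200 camera calls.

## Working session

There is one attempt and no reset: what is moved stays moved. The work goes in short steps, Python scripts to look and compute and a tool call to move; the robot and the scene stay as the last step left them, time stands still between calls to the robot, and variables do not carry over. Pictures are saved under pics/ and viewed, at most 13 in all, crops included, and the job is handed in when it is done.

Besides the shell and the picture viewer there is one more tool, called after "Emit:" by a JSON object that holds its "name" and its "arguments", one argument or row to a line. arm_command: Moves the arm, as the interface text tells. Its arguments: {"type":"object","properties":{"steps":{"type":"array","items":{"type":"object","properties":{"grip":{"type":"number"},"translation":{"type":"array","items":{"type":"number"}},"delta_rot":{"type":"array","items":{"type":"number"}}}}},"grip_force":{"type":"number"}},"required":["steps"]}

```bash
mkdir -p pics; cat > h.py <<'E'
import numpy as np, cv2
from workcell import *
def save(cam,n):
    im=snapshot(cam); cv2.imwrite('pics/'+n+'.png',im[:,:,::-1]); return im
def ray(cam,px,z):
    c=get_calibration(cam);E=np.array(c['extrinsics'])
    p=cv2.undistortPoints(np.array(px,float).reshape(-1,1,2),np.array(c['camera_matrix']),np.array(c['dist_coeffs'])).reshape(-1,2)
    d=np.c_[p[:,0],-p[:,1],-np.ones(len(p))]@E[:3,:3].T
    o=E[:3,3]; return o+d*((z-o[2])/d[:,2])[:,None]
E
python3 - <<'E'
from h import *
np.set_printoptions(precision=4,suppress=True)
a=save('top','t0');b=save('scene','s0')
cv2.imwrite('pics/both.png',cv2.resize(np.hstack([a,b])[:,:,::-1],(800,300)))
for n in ['balance','stage_centre','dish','block','brass','steel','rest','tongs','tongs_grip','tongs_jaws','bottle','beaker','jar']:
    for cam in ['top','scene']:
        print(n,cam,[(np.round(d['centre'],3),round(d['confidence'],2)) for d in tip_of(n,cam)])
s=get_state();print(s['time'],s['eef_pos'],s['tool_rot'],s['finger_gap'])
E
```

```text
balance top [(array([ 0.538,  0.284, -0.001]), 0.97)]
balance scene [(array([0.536, 0.282, 0.002]), 0.87), (array([ 0.686, -0.384, -0.004]), 0.65)]
stage_centre top [(array([0.567, 0.274, 0.042]), 0.74), (array([ 0.754, -0.148, -0.003]), 0.6), (array([ 0.592, -0.022,  0.033]), 0.41)]
stage_centre scene [(array([0.566, 0.28 , 0.041]), 0.79), (array([ 0.459, -0.264,  0.045]), 0.19)]
dish top [(array([0.484, 0.282, 0.038]), 0.89)]
dish scene [(array([0.482, 0.283, 0.04 ]), 0.57)]
block top [(array([ 0.588, -0.064, -0.001]), 0.85), (array([0.407, 0.08 , 0.002]), 0.8)]
block scene [(array([ 0.584, -0.057, -0.007]), 0.94), (array([ 0.409,  0.081, -0.001]), 0.84)]
brass top [(array([ 0.681, -0.049,  0.001]), 0.63), (array([ 0.585, -0.104,  0.033]), 0.58)]
brass scene [(array([ 0.675, -0.048, -0.001]), 0.86), (array([ 0.585, -0.105,  0.029]), 0.57)]
steel top [(array([ 0.594, -0.02 ,  0.033]), 0.54)]
steel scene [(array([ 0.596, -0.022,  0.028]), 0.64)]
rest top [(array([ 0.471, -0.28 ,  0.002]), 0.94)]
rest scene [(array([ 0.467, -0.283, -0.001]), 0.7)]
tongs top [(array([ 0.396, -0.225,  0.034]), 0.86)]
tongs scene [(array([ 0.394, -0.225,  0.036]), 0.98)]
tongs_grip top [(array([ 0.451, -0.265,  0.042]), 0.97)]
tongs_grip scene [(array([ 0.458, -0.27 ,  0.043]), 0.97)]
tongs_jaws top [(array([ 0.539, -0.331,  0.043]), 0.79)]
tongs_jaws scene [(array([ 0.535, -0.328,  0.041]), 0.83)]
bottle top [(array([0.772, 0.121, 0.   ]), 0.68)]
bottle scene [(array([ 0.772,  0.123, -0.   ]), 0.67), (array([ 0.538,  0.283, -0.002]), 0.22)]
beaker top [(array([ 0.752, -0.151, -0.002]), 0.65)]
beaker scene [(array([ 0.753, -0.155, -0.   ]), 0.91)]
jar top [(array([ 0.685, -0.387,  0.005]), 0.97), (array([ 0.586, -0.059,  0.003]), 0.16)]
jar scene [(array([ 0.683, -0.383, -0.003]), 0.92)]
1.4 [0.2408 0.6306 0.2226] [[-0.9342  0.3567  0.    ]
 [ 0.3567  0.9342  0.0001]
 [ 0.      0.0001 -1.    ]] 0.9977875234207823
```

View pics/t0.png

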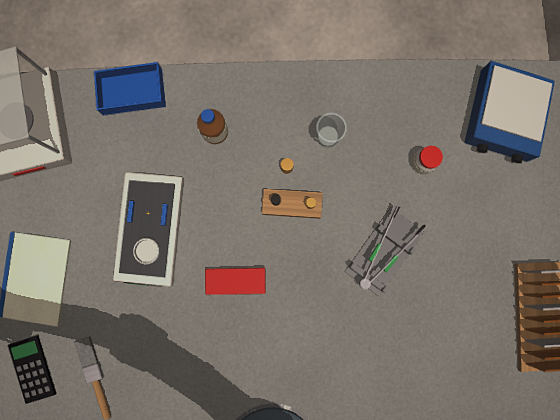

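View pics/s0.png

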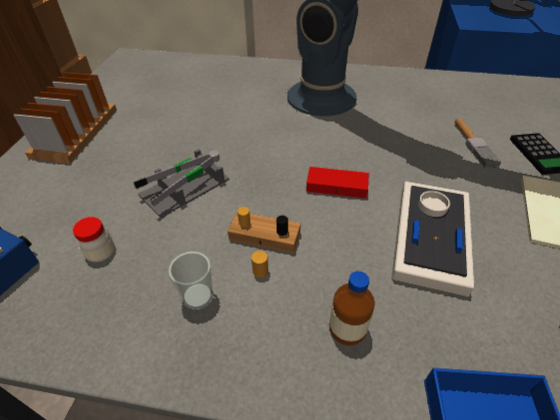

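The top view shows the dish at (146,250), the stops at (131,211) and (164,214), the brass slug on the wooden block at (311,202), the steel slug at (276,199), and the tongs from (365,284) towards (410,215). The other brass-like piece, at (287,164), stands on the table. Next I'll refine the positions from pixels.

```bash
python3 - <<'E'
from h import *
np.set_printoptions(precision=4,suppress=True)
for cam in ['top','scene']:
    im=snapshot(cam).astype(int); print(cam)
    def sil(n,i=0):
        r=silhouettes(n,cam); return [x['pixels'].astype(np.uint8) for x in r if x['confidence']>.4]
    d=sil('dish')
    for m in d[:1]:
        ys,xs=np.nonzero(m); print('dish',len(xs),ray(cam,[[(xs.min()+xs.max())/2,(ys.min()+ys.max())/2],[xs.mean(),ys.mean()]],0.055))
    b=sil('balance')[0]
    blue=((im[:,:,2]>im[:,:,0]+40)&(im[:,:,2]>im[:,:,1]+25)&(cv2.dilate(b,np.ones((9,9)))>0)).astype(np.uint8)
    n,l,st,c=cv2.connectedComponentsWithStats(blue)
    k=[i for i in range(1,n) if st[i,4]>15]; print('stops',st[k][:,4]); P=ray(cam,c[k],0.049);print(P,P.mean(0))
    q=cv2.boxPoints(cv2.minAreaRect(np.argwhere(b)[:,::-1].astype(np.float32)));print('bal',ray(cam,q,0.03 if cam=='top' else 0.02))
    dark=((im.max(2)<75)&(b>0)).astype(np.uint8)
    q=cv2.boxPoints(cv2.minAreaRect(np.argwhere(dark)[:,::-1].astype(np.float32)));print('plate',ray(cam,q,.04))
    g=((im[:,:,1]>im[:,:,0]+40)&(im[:,:,1]>im[:,:,2]+30)).astype(np.uint8)
    n,l,st,c=cv2.connectedComponentsWithStats(g);k=[i for i in range(1,n) if st[i,4]>15];print('green',st[k][:,4],ray(cam,c[k],.048))
    for m in sil('brass'):
        ys,xs=np.nonzero(m);print('brass area',len(xs),xs.mean(),ys.mean(),np.ptp(xs),np.ptp(ys))
E
```

```text
top
dish 551 [[0.4804 0.2791 0.055 ]
 [0.4803 0.2782 0.055 ]]
stops [ 93 107]
[[0.5742 0.3192 0.049 ]
 [0.5655 0.2392 0.049 ]] [0.5698 0.2792 0.049 ]
bal [[0.4087 0.3692 0.03  ]
 [0.6764 0.3387 0.03  ]
 [0.6553 0.1902 0.03  ]
 [0.3904 0.2228 0.03  ]]
plate [[0.4151 0.3656 0.04  ]
 [0.6775 0.3169 0.04  ]
 [0.6504 0.1892 0.04  ]
 [0.3908 0.2394 0.04  ]]
green [ 60  63 285] [[ 0.4648 -0.2465  0.048 ]
 [ 0.4398 -0.2844  0.048 ]
 [ 0.2524  0.5781  0.048 ]]
brass area 92 310.39130434782606 202.6413043478261 9 11
brass area 172 286.66279069767444 165.58139534883722 12 15
scene
dish 617 [[0.4865 0.2781 0.055 ]
 [0.4874 0.2779 0.055 ]]Traceback (most recent call last):
  File "<stdin>", line 10, in <module>
IndexError: list index out of range
```

Emit:
{"name": "arm_command", "arguments": {
  "steps": [
    {"grip": 90, "translation": [-0.0292, -0.02, 0.0067]},
    {"grip": 90, "translation": [-0.0292, -0.02, 0.0067]},
    {"grip": 90, "translation": [-0.0292, -0.02, 0.0067]},
    {"grip": 90, "translation": [-0.0292, -0.02, 0.0067]},
    {"grip": 90, "translation": [-0.0292, -0.02, 0.0067]},
    {"grip": 90, "translation": [-0.0292, -0.02, 0.0067]},
    {"grip": 90, "translation": [-0.0292, -0.02, 0.0067]},
    {"grip": 90, "translation": [-0.0292, -0.02, 0.0067]}
  ],
  "grip_force": 10
}}

```text
schema error: expected keys grip, translation, delta_rot
```

Emit:
{"name": "arm_command", "arguments": {
  "steps": [
    {"grip": 90, "translation": [-0.0292, -0.02, 0.0067]},
    {"grip": 90, "translation": [-0.0292, -0.02, 0.0067]},
    {"grip": 90, "translation": [-0.0292, -0.02, 0.0067]},
    {"grip": 90, "translation": [-0.0292, -0.02, 0.0067]},
    {"grip": 90, "delta_rot": [0, 0, 6.85]},
    {"grip": 90, "delta_rot": [0, 0, 6.85]},
    {"grip": 90, "delta_rot": [0, 0, 6.85]},
    {"grip": 90, "delta_rot": [0, 0, 6.85]}
  ]
}}

```text
schema error: expected keys grip, translation, delta_rot
```

Emit:
{"name": "arm_command", "arguments": {
  "steps": [
    {"grip": 90, "delta_rot": [0, 0, 6.85]},
    {"grip": 90, "delta_rot": [0, 0, 6.85]},
    {"grip": 90, "delta_rot": [0, 0, 6.85]},
    {"grip": 90, "delta_rot": [0, 0, 6.85]},
    {"grip": 90, "delta_rot": [0, 0, 6.85]},
    {"grip": 90, "delta_rot": [0, 0, 6.85]},
    {"grip": 90, "delta_rot": [0, 0, 6.85]},
    {"grip": 90}
  ]
}}

```text
schema error: expected keys grip, translation, delta_rot
```

```bash
cat >> h.py <<'E'
def go(x,y,z,yaw=None):
    "remaining shift in tool axes, and turn about tool z, to reach TCP x,y,z and tool-y yaw"
    s=get_state();R=np.array(s['tool_rot']);p=np.array(s['eef_pos'])
    print('t',round(s['time'],2),'tcp',p.round(4),'z',R[:,2].round(3),'yaw',np.degrees(np.arctan2(R[1,1],R[0,1])).round(2),'gap',round(s['finger_gap']*87,1),'F',s['finger_force'],np.round(s['wrist_force'],1))
    print('shift',(R.T@(np.array([x,y,z])-p)).round(4), 'turn', None if yaw is None else round((np.degrees(np.arctan2(R[1,1],R[0,1]))-yaw+180)%360-180,2))
E
python3 - <<'E'
from h import *
go(.483,.280,.044,-6.3)
im=save('scene','s1'); cv2.imwrite('pics/s1c.png',cv2.resize(im[140:300,360:520,::-1],None,fx=3.5,fy=3.5))
E
```

```text
t 1.75 tcp [0.2408 0.6306 0.2226] z [-0.  0. -1.] yaw 69.1 gap 86.9 F 0.0 [-0.2  0.  -0.4]
shift [-0.3514 -0.2411  0.1785] turn 75.4
```

View pics/s1c.png

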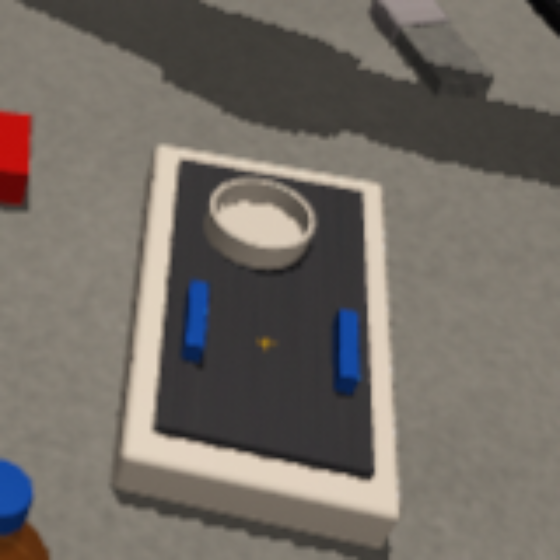

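The moves were refused because every row needs all three keys. In the crop the dish is empty and sits off the stops, and the cross is at scene pixel (435.7, 238).

Emit:
{"name": "arm_command", "arguments": {
  "steps": [
    {"grip": 90, "translation": [-0.0292, -0.02, 0.0067], "delta_rot": [0, 0, 0]},
    {"grip": 90, "translation": [-0.0292, -0.02, 0.0067], "delta_rot": [0, 0, 0]},
    {"grip": 90, "translation": [-0.0292, -0.02, 0.0067], "delta_rot": [0, 0, 0]},
    {"grip": 90, "translation": [-0.0292, -0.02, 0.0067], "delta_rot": [0, 0, 0]},
    {"grip": 90, "translation": [-0.0292, -0.02, 0.0067], "delta_rot": [0, 0, 0]},
    {"grip": 90, "translation": [-0.0292, -0.02, 0.0067], "delta_rot": [0, 0, 0]},
    {"grip": 90, "translation": [-0.0292, -0.02, 0.0067], "delta_rot": [0, 0, 0]},
    {"grip": 90, "translation": [-0.0292, -0.02, 0.0067], "delta_rot": [0, 0, 0]}
  ],
  "grip_force": 10
}}

```text
time: 2.47
eef_pos: [0.4027, 0.3964, 0.169]
tool_rot: [[-0.934, 0.357, 0.0], [0.357, 0.934, 0.001], [-0.0, 0.001, -1.0]]
wrist_force: [-0.0, 0.1, -0.3]
finger_gap: 0.903
finger_force: 0.0
```

Emit:
{"name": "arm_command", "arguments": {
  "steps": [
    {"grip": 90, "translation": [-0.0292, -0.02, 0.0067], "delta_rot": [0, 0, 0]},
    {"grip": 90, "translation": [-0.0292, -0.02, 0.0067], "delta_rot": [0, 0, 0]},
    {"grip": 90, "translation": [-0.0292, -0.02, 0.0067], "delta_rot": [0, 0, 0]},
    {"grip": 90, "translation": [-0.0292, -0.02, 0.0067], "delta_rot": [0, 0, 0]},
    {"grip": 90, "translation": [0, 0, 0], "delta_rot": [0, 0, 6.85]},
    {"grip": 90, "translation": [0, 0, 0], "delta_rot": [0, 0, 6.85]},
    {"grip": 90, "translation": [0, 0, 0], "delta_rot": [0, 0, 6.85]},
    {"grip": 90, "translation": [0, 0, 0], "delta_rot": [0, 0, 6.85]}
  ]
}}

```text
time: 3.13
eef_pos: [0.4828, 0.2811, 0.1422]
tool_rot: [[-0.66, 0.751, 0.0], [0.751, 0.66, 0.0], [0.0, 0.0, -1.0]]
wrist_force: [0.3, -0.5, 0.4]
finger_gap: 0.899
finger_force: 0.0
```

Emit:
{"name": "arm_command", "arguments": {
  "steps": [
    {"grip": 90, "translation": [0, 0, 0], "delta_rot": [0, 0, 6.85]},
    {"grip": 90, "translation": [0, 0, 0], "delta_rot": [0, 0, 6.85]},
    {"grip": 90, "translation": [0, 0, 0], "delta_rot": [0, 0, 6.85]},
    {"grip": 90, "translation": [0, 0, 0], "delta_rot": [0, 0, 6.85]},
    {"grip": 90, "translation": [0, 0, 0], "delta_rot": [0, 0, 6.85]},
    {"grip": 90, "translation": [0, 0, 0], "delta_rot": [0, 0, 6.85]},
    {"grip": 90, "translation": [0, 0, 0], "delta_rot": [0, 0, 6.85]},
    {"grip": 90, "translation": [0, 0, 0], "delta_rot": [0, 0, 0]}
  ]
}}

```text
time: 3.8
eef_pos: [0.4825, 0.2816, 0.1422]
tool_rot: [[0.111, 0.994, 0.0], [0.994, -0.111, -0.0], [0.0, 0.0, -1.0]]
wrist_force: [0.6, 0.3, -0.1]
finger_gap: 0.898
finger_force: 0.0
```

```bash
python3 - <<'E'
from h import *
go(.483,.280,.045,-6.3)
print('cross scene',ray('scene',[[435.7,238]],.04))
E
```

```text
t 3.8 tcp [0.4825 0.2816 0.1422] z [ 0. -0. -1.] yaw -6.34 gap 78.1 F 0.0 [ 0.6  0.3 -0.1]
shift [-0.0016  0.0006  0.0972] turn -0.04
cross scene [[0.56826084 0.279653   0.04      ]]
```

Emit:
{"name": "arm_command", "arguments": {
  "steps": [
    {"grip": 90, "translation": [-0.001, 0, 0.03], "delta_rot": [0, 0, 0]},
    {"grip": 90, "translation": [0, 0, 0.03], "delta_rot": [0, 0, 0]},
    {"grip": 90, "translation": [0, 0, 0.025], "delta_rot": [0, 0, 0]},
    {"grip": 90, "translation": [0, 0, 0.012], "delta_rot": [0, 0, 0]},
    {"grip": 60, "translation": [0, 0, 0], "delta_rot": [0, 0, 0]},
    {"grip": 60, "translation": [0, 0, 0], "delta_rot": [0, 0, 0]},
    {"grip": 60, "translation": [0, 0, 0], "delta_rot": [0, 0, 0]},
    {"grip": 60, "translation": [0, 0, 0], "delta_rot": [0, 0, 0]}
  ],
  "grip_force": 8
}}

```text
time: 4.47
eef_pos: [0.4836, 0.2811, 0.0468]
tool_rot: [[0.109, 0.994, 0.002], [0.994, -0.109, 0.002], [0.002, 0.002, -1.0]]
wrist_force: [0.1, 0.1, -0.3]
finger_gap: 0.683
finger_force: 0.3
```

```bash
python3 - <<'E'
from h import *
go(.568,.279,.050,-6.3)
E
```

```text
t 4.47 tcp [0.4836 0.2811 0.0468] z [ 0.002  0.002 -1.   ] yaw -6.23 gap 59.4 F 0.25258660987859116 [ 0.1  0.1 -0.3]
shift [ 0.0071  0.0842 -0.003 ] turn 0.07
```

Emit:
{"name": "arm_command", "arguments": {
  "steps": [
    {"grip": 55, "translation": [0, 0, 0], "delta_rot": [0, 0, 0]},
    {"grip": 55, "translation": [0, 0, 0], "delta_rot": [0, 0, 0]},
    {"grip": 55, "translation": [0, 0, -0.004], "delta_rot": [0, 0, 0]},
    {"grip": 55, "translation": [0.007, 0, 0], "delta_rot": [0, 0, 0]},
    {"grip": 55, "translation": [0, 0, 0], "delta_rot": [0, 0, 0]}
  ],
  "grip_force": 8
}}

```text
time: 4.88
eef_pos: [0.4833, 0.2891, 0.0495]
tool_rot: [[0.107, 0.994, 0.001], [0.994, -0.107, 0.002], [0.002, 0.001, -1.0]]
wrist_force: [0.7, 0.4, -0.2]
finger_gap: 0.672
finger_force: 8.0
```

```bash
python3 - <<'E'
from h import *
im=save('scene','s2'); cv2.imwrite('pics/s2c.png',cv2.resize(im[140:300,360:520,::-1],None,fx=3.5,fy=3.5))
print([(np.round(d['centre'],4),d['confidence']) for d in tip_of('dish','scene')])
go(.568,.279,.050,-6.3)
E
```

```text
[(array([0.4852, 0.2874, 0.0394]), 0.46)]
t 4.98 tcp [0.4828 0.288  0.049 ] z [-0.  0. -1.] yaw -6.19 gap 58.3 F 7.999632125356584 [ 0.  -0.  -0.8]
shift [ 0.0002  0.0856 -0.001 ] turn 0.11
```

View pics/s2c.png

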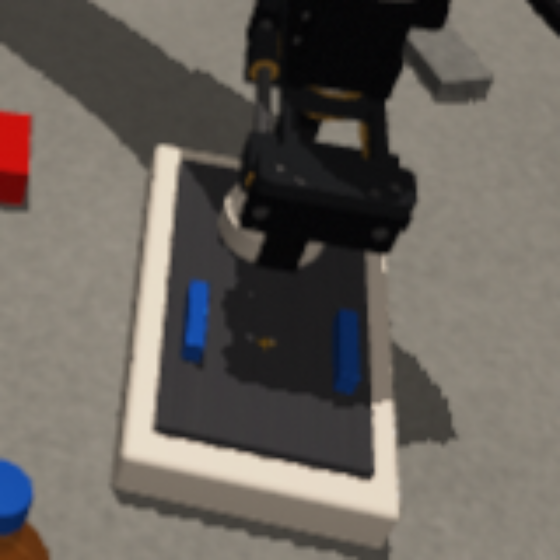

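The dish is gripped and moved sideways with the gripper at (0.483, 0.288). Its left edge is at crop x≈222 and the finger at ≈282, so it is centred to within a few mm.

Emit:
{"name": "arm_command", "arguments": {
  "steps": [
    {"grip": 55, "translation": [0.001, 0.017, 0], "delta_rot": [0, 0, 0]},
    {"grip": 55, "translation": [0, 0.017, 0], "delta_rot": [0, 0, 0]},
    {"grip": 55, "translation": [0, 0.017, 0], "delta_rot": [0, 0, 0]},
    {"grip": 55, "translation": [0, 0.017, 0], "delta_rot": [0, 0, 0]},
    {"grip": 55, "translation": [0, 0.017, 0], "delta_rot": [0, 0, 0]},
    {"grip": 55, "translation": [0, 0, 0], "delta_rot": [0, 0, 0]},
    {"grip": 55, "translation": [0, 0, 0.0015], "delta_rot": [0, 0, 0]},
    {"grip": 55, "translation": [0, 0, 0.0015], "delta_rot": [0, 0, 0]}
  ]
}}

```text
time: 5.65
eef_pos: [0.5675, 0.2788, 0.0465]
tool_rot: [[0.109, 0.994, -0.0], [0.994, -0.109, -0.0], [-0.0, -0.0, -1.0]]
wrist_force: [-1.9, -3.5, 12.6]
finger_gap: 0.669
finger_force: 8.0
```

```bash
python3 - <<'E'
from h import *
im=save('scene','s3'); cv2.imwrite('pics/s3c.png',cv2.resize(im[140:300,360:520,::-1],None,fx=3.5,fy=3.5))
print([(np.round(d['centre'],4),d['confidence']) for d in tip_of('dish','scene')])
go(.568,.279,.046,-6.3)
E
```

```text
[(array([0.5712, 0.2783, 0.0416]), 0.49), (array([ 0.4539, -0.2696,  0.0417]), 0.25)]
t 5.75 tcp [0.5674 0.2788 0.0466] z [ 0. -0. -1.] yaw -6.23 gap 58.2 F 7.999765376443975 [ 0.9 -1.2  3.8]
shift [0.0002 0.0006 0.0006] turn 0.07
```

View pics/s3c.png

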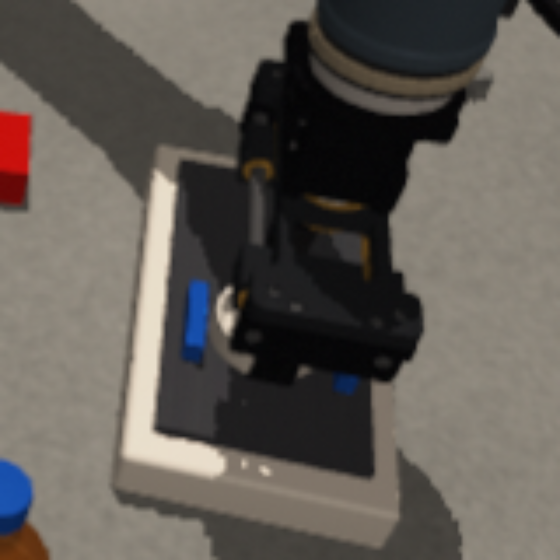

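The dish is between the stops and touching the plate, shown by the upward force. I'll let go and lift.

Emit:
{"name": "arm_command", "arguments": {
  "steps": [
    {"grip": 85, "translation": [0, 0, 0], "delta_rot": [0, 0, 0]},
    {"grip": 85, "translation": [0, 0, 0], "delta_rot": [0, 0, 0]},
    {"grip": 85, "translation": [0, 0, 0], "delta_rot": [0, 0, 0]},
    {"grip": 85, "translation": [0, 0, -0.03], "delta_rot": [0, 0, 0]},
    {"grip": 85, "translation": [0, 0, -0.04], "delta_rot": [0, 0, 0]},
    {"grip": 85, "translation": [-0.035, -0.01, -0.02], "delta_rot": [0, 0, 0]},
    {"grip": 85, "translation": [-0.04, -0.01, 0], "delta_rot": [0, 0, 0]},
    {"grip": 85, "translation": [-0.04, -0.01, 0], "delta_rot": [0, 0, 0]}
  ]
}}

```text
time: 6.42
eef_pos: [0.5254, 0.1682, 0.1375]
tool_rot: [[0.106, 0.994, 0.003], [0.994, -0.106, 0.002], [0.002, 0.003, -1.0]]
wrist_force: [0.8, 0.6, -0.2]
finger_gap: 0.849
finger_force: 0.0
```

Emit:
{"name": "arm_command", "arguments": {
  "steps": [
    {"grip": 95, "translation": [-0.04, -0.01, 0], "delta_rot": [0, 0, -7]},
    {"grip": 95, "translation": [-0.04, -0.01, 0], "delta_rot": [0, 0, -7]},
    {"grip": 95, "translation": [-0.04, 0, 0], "delta_rot": [0, 0, -7]},
    {"grip": 95, "translation": [0, 0, 0], "delta_rot": [0, 0, 0]}
  ]
}}

```text
time: 6.75
eef_pos: [0.5061, 0.0434, 0.1366]
tool_rot: [[-0.24, 0.971, 0.0], [0.971, 0.24, -0.003], [-0.003, -0.0, -1.0]]
wrist_force: [1.4, 0.1, 1.0]
finger_gap: 0.943
finger_force: 0.0
```

```bash
python3 - <<'E'
from h import *
im=save('scene','s4');t=save('top','t4')
a=cv2.resize(im[140:300,360:520,::-1],(560,560)); b=cv2.resize(t[160:300,90:210,::-1],None,fx=4,fy=4)
cv2.imwrite('pics/c4.png',cv2.resize(np.hstack([a[:560],b[:560]])[:, :1040],(800,430)))
for cam in ('scene','top'):
    print([(n,np.round(d['centre'],4),round(d['confidence'],2)) for n in('dish','stage_centre') for d in tip_of(n,cam)[:1]])
    for d in silhouettes('dish',cam)[:1]:
        ys,xs=np.nonzero(d['pixels']);print(ray(cam,[[(xs.min()+xs.max())/2,(ys.min()+ys.max())/2]],.05), xs.min(),xs.max(),ys.min(),ys.max())
    I=(im if cam=='scene' else t).astype(int)
    bl=((I[:,:,2]>I[:,:,0]+40)&(I[:,:,2]>I[:,:,1]+25)).astype(np.uint8)
    n,l,st,c=cv2.connectedComponentsWithStats(bl);P=ray(cam,c,.049);print([(P[i].round(4),st[i,4]) for i in range(1,n) if st[i,4]>15 and np.hypot(*(P[i,:2]-[.568,.279]))<.06])
# tongs pose
for cam in('top','scene'):
    print({n:np.round(tip_of(n,cam)[0]['centre'],4) for n in('tongs','tongs_grip','tongs_jaws')})
go(.456,-.2665,.15,53.5)
E
```

```text
[('dish', array([0.5644, 0.279 , 0.0375]), 0.77), ('stage_centre', array([0.5674, 0.2818, 0.0419]), 0.8)]
[[0.56944284 0.27834222 0.05      ]] 419 454 221 249
[(array([0.5643, 0.2399, 0.049 ]), np.int32(137)), (array([0.5735, 0.3193, 0.049 ]), np.int32(169))]
[('stage_centre', array([0.5679, 0.2755, 0.0453]), 0.9)]
[[0.56764916 0.27778416 0.05      ]] 134 160 200 227
[(array([0.5741, 0.3192, 0.049 ]), np.int32(94)), (array([0.5655, 0.2392, 0.049 ]), np.int32(107))]
{'tongs': array([ 0.3939, -0.2233,  0.0332]), 'tongs_grip': array([ 0.4529, -0.2653,  0.0447]), 'tongs_jaws': array([ 0.5401, -0.3259,  0.0422])}
{'tongs': array([ 0.3994, -0.2242,  0.0322]), 'tongs_grip': array([ 0.4598, -0.2671,  0.0422]), 'tongs_jaws': array([ 0.5382, -0.3286,  0.0435])}
t 7.45 tcp [0.5068 0.0524 0.1361] z [-0.  0. -1.] yaw 14.32 gap 82.8 F 0.0 [-0.1 -0.6  0.1]
shift [-0.2965 -0.1281 -0.0139] turn -39.18
```

View pics/c4.png

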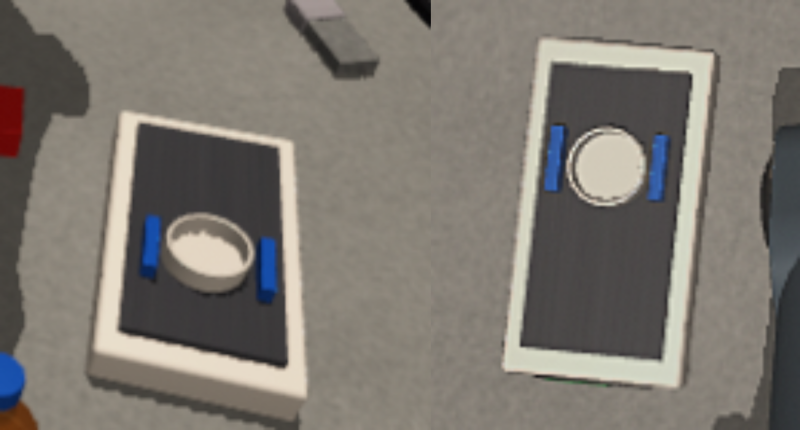

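Both views put the dish in the middle, about 2.5 mm off at most. Next, the tongs.

Emit:
{"name": "arm_command", "arguments": {
  "steps": [
    {"grip": 95, "translation": [0, 0, 0], "delta_rot": [0, 0, -6.6]},
    {"grip": 95, "translation": [0, 0, 0], "delta_rot": [0, 0, -6.6]},
    {"grip": 95, "translation": [0, 0, 0], "delta_rot": [0, 0, -6.6]},
    {"grip": 95, "translation": [0, 0, 0], "delta_rot": [0, 0, -6.6]},
    {"grip": 95, "translation": [0, 0, 0], "delta_rot": [0, 0, -6.6]},
    {"grip": 95, "translation": [0, 0, 0], "delta_rot": [0, 0, -6.7]},
    {"grip": 95, "translation": [-0.016, -0.032, 0], "delta_rot": [0, 0, 0]},
    {"grip": 95, "translation": [-0.016, -0.032, 0], "delta_rot": [0, 0, 0]}
  ]
}}

```text
time: 8.12
eef_pos: [0.4954, -0.0173, 0.1361]
tool_rot: [[-0.812, 0.583, 0.001], [0.583, 0.812, 0.001], [-0.0, 0.001, -1.0]]
wrist_force: [1.3, -1.5, 0.6]
finger_gap: 0.949
finger_force: 0.0
```

Emit:
{"name": "arm_command", "arguments": {
  "steps": [
    {"grip": 95, "translation": [-0.016, -0.032, 0], "delta_rot": [0, 0, 0]},
    {"grip": 95, "translation": [-0.016, -0.032, 0], "delta_rot": [0, 0, 0]},
    {"grip": 95, "translation": [-0.016, -0.032, 0], "delta_rot": [0, 0, 0]},
    {"grip": 95, "translation": [-0.016, -0.032, 0], "delta_rot": [0, 0, 0]},
    {"grip": 95, "translation": [-0.016, -0.032, 0], "delta_rot": [0, 0, 0]},
    {"grip": 95, "translation": [-0.016, -0.032, 0], "delta_rot": [0, 0, 0]},
    {"grip": 95, "translation": [-0.016, -0.032, 0], "delta_rot": [0, 0, 0]},
    {"grip": 95, "translation": [0, 0, 0], "delta_rot": [0, 0, 0]}
  ]
}}

```text
time: 8.78
eef_pos: [0.4516, -0.2739, 0.1368]
tool_rot: [[-0.802, 0.597, 0.001], [0.597, 0.802, -0.005], [-0.004, -0.004, -1.0]]
wrist_force: [0.4, -0.8, 0.3]
finger_gap: 0.953
finger_force: 0.0
```

```bash
python3 - <<'E'
from h import *
im=save('scene','s5'); cv2.imwrite('pics/c5.png',cv2.resize(im[110:250,100:280,::-1],None,fx=4,fy=4))
go(.454,-.2655,.025,54)
E
```

```text
t 8.83 tcp [ 0.4525 -0.2699  0.1363] z [ 0.    -0.002 -1.   ] yaw 53.54 gap 82.3 F 0.0 [ 0.8  0.8 -1.1]
shift [0.0016 0.0046 0.1113] turn -0.46
```

View pics/c5.png

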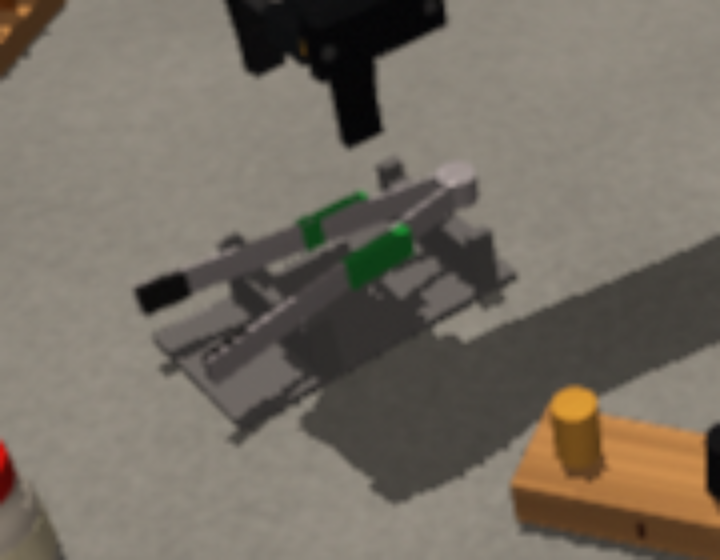

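The gripper is above the tongs, with the green pads at crop (335,220) and (380,255). The commanded pose already sits on the grip point, so I'll lower it and close part-way.

Emit:
{"name": "arm_command", "arguments": {
  "steps": [
    {"grip": 95, "translation": [0, 0, 0.035], "delta_rot": [0, 0, 0]},
    {"grip": 95, "translation": [0, 0, 0.03], "delta_rot": [0, 0, 0]},
    {"grip": 95, "translation": [0, 0, 0.025], "delta_rot": [0, 0, 0]},
    {"grip": 95, "translation": [0, 0, 0.015], "delta_rot": [0, 0, 0]},
    {"grip": 95, "translation": [0, 0, 0.006], "delta_rot": [0, 0, 0]},
    {"grip": 95, "translation": [0, 0, 0], "delta_rot": [0, 0, 0]}
  ],
  "grip_force": 15
}}

```text
time: 9.33
eef_pos: [0.4535, -0.2639, 0.0238]
tool_rot: [[-0.81, 0.587, -0.003], [0.587, 0.81, 0.002], [0.003, -0.0, -1.0]]
wrist_force: [0.3, 0.1, 0.3]
finger_gap: 0.955
finger_force: 0.0
```

Emit:
{"name": "arm_command", "arguments": {
  "steps": [
    {"grip": 60, "translation": [0, 0, 0], "delta_rot": [0, 0, 0]},
    {"grip": 51, "translation": [0, 0, 0], "delta_rot": [0, 0, 0]},
    {"grip": 51, "translation": [0, 0, 0], "delta_rot": [0, 0, 0]},
    {"grip": 51, "translation": [0, 0, 0], "delta_rot": [0, 0, 0]},
    {"grip": 51, "translation": [0, 0, 0], "delta_rot": [0, 0, 0]},
    {"grip": 51, "translation": [0, 0, 0], "delta_rot": [0, 0, 0]}
  ]
}}

```text
time: 9.83
eef_pos: [0.4543, -0.2657, 0.0257]
tool_rot: [[-0.809, 0.588, 0.001], [0.588, 0.809, -0.001], [-0.001, 0.0, -1.0]]
wrist_force: [-0.3, -1.4, 1.9]
finger_gap: 0.587
finger_force: 4.5
```

Emit:
{"name": "arm_command", "arguments": {
  "steps": [
    {"grip": 50, "translation": [0, 0, 0], "delta_rot": [0, 0, 0]},
    {"grip": 50, "translation": [0, 0, 0], "delta_rot": [0, 0, 0]},
    {"grip": 50, "translation": [0, 0, 0], "delta_rot": [0, 0, 0]},
    {"grip": 50, "translation": [0, 0, 0], "delta_rot": [0, 0, 0]}
  ]
}}

```text
time: 10.17
eef_pos: [0.4546, -0.2659, 0.0257]
tool_rot: [[-0.809, 0.588, 0.001], [0.588, 0.809, -0.001], [-0.002, 0.0, -1.0]]
wrist_force: [0.1, -0.7, 5.3]
finger_gap: 0.503
finger_force: 7.6
```

Emit:
{"name": "arm_command", "arguments": {
  "steps": [
    {"grip": 50, "translation": [0, 0, -0.01], "delta_rot": [0, 0, 0]},
    {"grip": 50, "translation": [0, 0, -0.015], "delta_rot": [0, 0, 0]},
    {"grip": 50, "translation": [0, 0, -0.02], "delta_rot": [0, 0, 0]},
    {"grip": 50, "translation": [0, 0, -0.02], "delta_rot": [0, 0, 0]},
    {"grip": 50, "translation": [0, 0, -0.02], "delta_rot": [0, 0, 0]},
    {"grip": 50, "translation": [0, 0, -0.015], "delta_rot": [0, 0, 0]},
    {"grip": 50, "translation": [0, 0, 0], "delta_rot": [0, 0, 0]},
    {"grip": 50, "translation": [0, 0, 0], "delta_rot": [0, 0, 0]}
  ]
}}

```text
time: 10.83
eef_pos: [0.454, -0.2652, 0.1254]
tool_rot: [[-0.809, 0.588, 0.001], [0.588, 0.809, 0.0], [-0.001, 0.0, -1.0]]
wrist_force: [0.4, 0.8, -1.7]
finger_gap: 0.5
finger_force: 5.2
```

```bash
python3 - <<'E'
from h import *
im=save('scene','s6'); cv2.imwrite('pics/c6.png',cv2.resize(im[80:250,80:320,::-1],None,fx=3.3,fy=3.3))
for cam in('top','scene'):
    print([(n,np.round(d['centre'],4),round(d['confidence'],2)) for n in('tongs','tongs_grip','tongs_jaws','brass','steel') for d in tip_of(n,cam)[:2]])
go(.479,-.104,.13,90)
E
```

```text
[('tongs', array([ 0.3939, -0.2233,  0.0332]), 0.88), ('tongs_grip', array([ 0.4529, -0.2653,  0.0447]), 0.82), ('tongs_jaws', array([ 0.5401, -0.3259,  0.0422]), 0.77), ('brass', array([ 0.6786, -0.0494,  0.0026]), 0.67), ('brass', array([ 0.586 , -0.1031,  0.034 ]), 0.42), ('steel', array([ 0.5951, -0.0195,  0.0302]), 0.56), ('steel', array([ 7.726e-01,  1.226e-01, -4.000e-04]), 0.56)]
[('tongs', array([ 0.3952, -0.2253,  0.1342]), 0.85), ('tongs', array([ 0.5386, -0.3269,  0.1414]), 0.17), ('tongs_grip', array([ 0.454 , -0.2661,  0.1427]), 0.89), ('tongs_jaws', array([ 0.538 , -0.3277,  0.1427]), 0.85), ('brass', array([ 0.6753, -0.0492, -0.0029]), 0.69), ('brass', array([ 0.5871, -0.1039,  0.0324]), 0.6), ('steel', array([ 0.5952, -0.0225,  0.0307]), 0.7), ('steel', array([ 0.4561, -0.2622,  0.1431]), 0.33)]
t 11.38 tcp [ 0.4539 -0.2654  0.1249] z [-0.  0. -1.] yaw 53.99 gap 43.6 F 5.229836271610111 [ 0.4  0.4 -1.1]
shift [ 0.0746  0.1453 -0.0051] turn -36.01
```

View pics/c6.png

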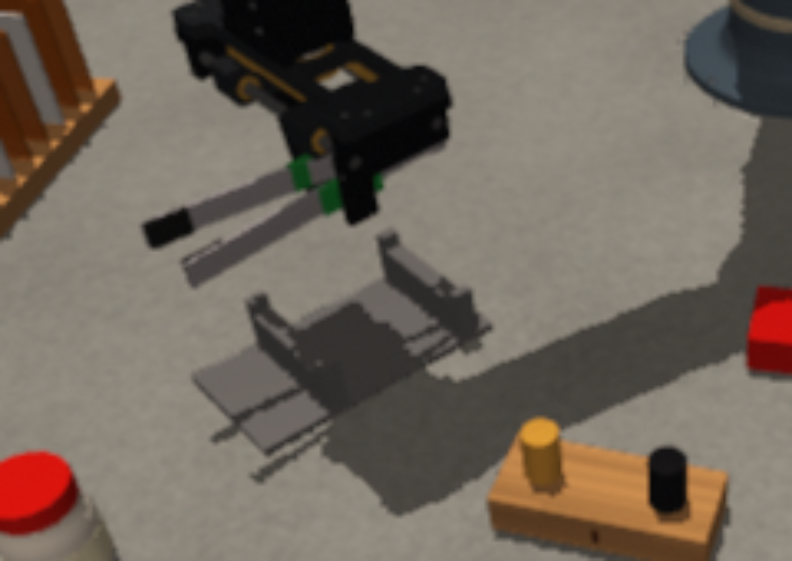

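The tongs are held level and clear of the rest, with the jaws at crop (170,240). The brass slug is at (540,455). I'll turn to tongs yaw -6° and move above the brass slug.

Emit:
{"name": "arm_command", "arguments": {
  "steps": [
    {"grip": 50, "translation": [0, 0, 0], "delta_rot": [0, 0, -5]},
    {"grip": 50, "translation": [0, 0, 0], "delta_rot": [0, 0, -5]},
    {"grip": 50, "translation": [0, 0, 0], "delta_rot": [0, 0, -5]},
    {"grip": 50, "translation": [0, 0, 0], "delta_rot": [0, 0, -5]},
    {"grip": 50, "translation": [0, 0, 0], "delta_rot": [0, 0, -5]},
    {"grip": 50, "translation": [0, 0, 0], "delta_rot": [0, 0, -5]},
    {"grip": 50, "translation": [-0.001, 0.017, 0], "delta_rot": [0, 0, 0]},
    {"grip": 50, "translation": [-0.001, 0.025, 0], "delta_rot": [0, 0, 0]}
  ]
}}

```text
time: 12.05
eef_pos: [0.4599, -0.2262, 0.1253]
tool_rot: [[-0.994, 0.11, 0.0], [0.11, 0.994, -0.002], [-0.001, -0.002, -1.0]]
wrist_force: [0.6, 0.4, -1.8]
finger_gap: 0.504
finger_force: 5.2
```

Emit:
{"name": "arm_command", "arguments": {
  "steps": [
    {"grip": 50, "translation": [-0.001, 0.03, 0], "delta_rot": [0, 0, 0]},
    {"grip": 50, "translation": [-0.001, 0.03, 0], "delta_rot": [0, 0, 0]},
    {"grip": 50, "translation": [-0.002, 0.03, 0], "delta_rot": [0, 0, 0]},
    {"grip": 50, "translation": [-0.0025, 0.025, 0], "delta_rot": [0, 0, 0]},
    {"grip": 50, "translation": [0, 0.018, 0], "delta_rot": [0, 0, 0]},
    {"grip": 50, "translation": [0, 0, 0], "delta_rot": [0, 0, 0]},
    {"grip": 50, "translation": [0, 0, 0], "delta_rot": [0, 0, 0]}
  ]
}}

```text
time: 12.63
eef_pos: [0.4809, -0.0915, 0.1251]
tool_rot: [[-0.995, 0.102, 0.0], [0.102, 0.995, 0.0], [0.0, 0.0, -1.0]]
wrist_force: [0.2, -0.2, -1.4]
finger_gap: 0.501
finger_force: 5.2
```

```bash
python3 - <<'E'
from h import *
im=save('scene','s7');t=save('top','t7')
a=cv2.resize(im[100:260,180:340,::-1],(400,400)); b=cv2.resize(t[150:270,250:370,::-1],(400,400))
cv2.imwrite('pics/c7.png',np.hstack([a,b]))
for cam in('top','scene'):
    print([(n,np.round(d['centre'],4),round(d['confidence'],2)) for n in('tongs','tongs_grip','tongs_jaws','brass') for d in tip_of(n,cam)[:2]])
go(.4806,-.0924,.029,84)
E
```

```text
[('tongs_jaws', array([ 0.5832, -0.1018,  0.1446]), 0.64), ('tongs_jaws', array([ 0.6885, -0.3868,  0.0038]), 0.6), ('brass', array([5.366e-01, 2.827e-01, 1.000e-04]), 0.73), ('brass', array([ 6.817e-01, -5.090e-02,  6.000e-04]), 0.65)]
[('tongs', array([ 0.4093, -0.0856,  0.1356]), 0.62), ('tongs_grip', array([ 0.4816, -0.0916,  0.1423]), 0.94), ('tongs_jaws', array([ 0.5826, -0.1045,  0.1399]), 0.68), ('brass', array([ 0.6735, -0.0489, -0.0028]), 0.77), ('brass', array([ 0.5856, -0.1041,  0.0279]), 0.76)]
t 13.13 tcp [ 0.4807 -0.0927  0.1251] z [-0. -0. -1.] yaw 83.96 gap 43.6 F 5.229742715600878 [ 0.1  0.3 -2.1]
shift [0.0001 0.0003 0.0961] turn -0.04
```

View pics/c7.png

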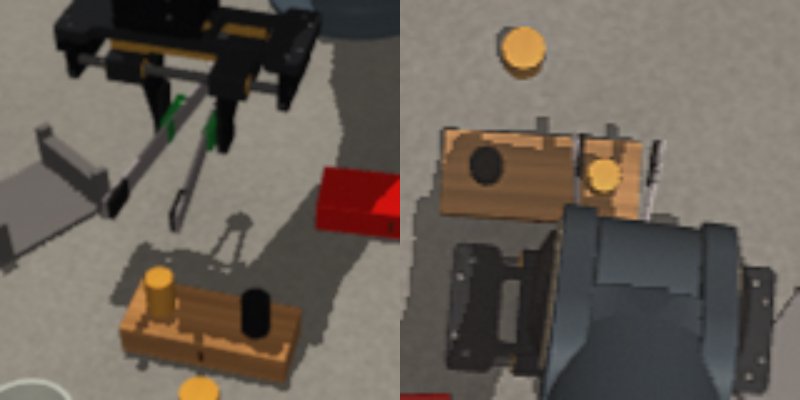

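Seen from above, the jaws straddle the brass slug (jaws at 578 and 655, slug at 603; the higher jaws appear shifted outward). I'll lower over it and squeeze.

Emit:
{"name": "arm_command", "arguments": {
  "steps": [
    {"grip": 50, "translation": [-0.002, 0, 0.025], "delta_rot": [0, 0, 0]},
    {"grip": 50, "translation": [0, 0, 0.02], "delta_rot": [0, 0, 0]},
    {"grip": 50, "translation": [0, 0, 0.015], "delta_rot": [0, 0, 0]},
    {"grip": 50, "translation": [0, 0, 0.015], "delta_rot": [0, 0, 0]},
    {"grip": 50, "translation": [0, 0, 0.012], "delta_rot": [0, 0, 0]},
    {"grip": 50, "translation": [0, 0, 0.008], "delta_rot": [0, 0, 0]},
    {"grip": 50, "translation": [0, 0, 0], "delta_rot": [0, 0, 0]}
  ]
}}

```text
time: 13.72
eef_pos: [0.4816, -0.0924, 0.0287]
tool_rot: [[-0.995, 0.105, -0.003], [0.105, 0.995, 0.0], [0.003, 0.0, -1.0]]
wrist_force: [-0.1, 0.3, -0.9]
finger_gap: 0.499
finger_force: 5.2
```

```bash
python3 - <<'E'
from h import *
im=save('scene','s8');t=save('top','t8')
a=cv2.resize(im[150:250,200:300,::-1],(400,400)); b=cv2.resize(t[160:240,260:340,::-1],(400,400))
cv2.imwrite('pics/c8.png',np.hstack([a,b]))
go(.4806,-.0924,.029,84)
E
```

```text
t 13.82 tcp [ 0.483  -0.0926  0.0303] z [ 0.  0. -1.] yaw 83.99 gap 43.6 F 5.2303729264531285 [-0.2  0.8 -1.3]
shift [ 0.0024 -0.      0.0013] turn -0.01
```

View pics/c8.png

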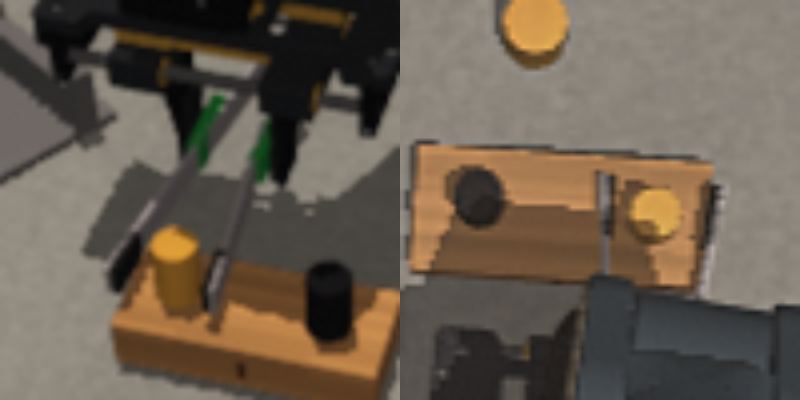

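The slug stands centred between the jaws: slug at (655,213), jaws at 605 and 712. Squeezing at 25 N.

Emit:
{"name": "arm_command", "arguments": {
  "steps": [
    {"grip": 45, "translation": [0, 0, 0], "delta_rot": [0, 0, 0]},
    {"grip": 42, "translation": [0, 0, 0], "delta_rot": [0, 0, 0]},
    {"grip": 38, "translation": [0, 0, 0], "delta_rot": [0, 0, 0]},
    {"grip": 34, "translation": [0, 0, 0], "delta_rot": [0, 0, 0]},
    {"grip": 30, "translation": [0, 0, 0], "delta_rot": [0, 0, 0]},
    {"grip": 30, "translation": [0, 0, 0], "delta_rot": [0, 0, 0]},
    {"grip": 30, "translation": [0, 0, 0], "delta_rot": [0, 0, 0]},
    {"grip": 30, "translation": [0, 0, 0], "delta_rot": [0, 0, 0]}
  ],
  "grip_force": 27
}}

```text
time: 14.48
eef_pos: [0.4831, -0.0924, 0.0303]
tool_rot: [[-0.995, 0.104, 0.001], [0.104, 0.995, 0.0], [-0.001, 0.0, -1.0]]
wrist_force: [1.9, 0.4, -1.5]
finger_gap: 0.41
finger_force: 27.0
```

Emit:
{"name": "arm_command", "arguments": {
  "steps": [
    {"grip": 30, "translation": [0, 0, 0], "delta_rot": [0, 0, 0]},
    {"grip": 30, "translation": [0, 0, -0.004], "delta_rot": [0, 0, 0]},
    {"grip": 30, "translation": [0, 0, -0.008], "delta_rot": [0, 0, 0]},
    {"grip": 30, "translation": [0, 0, -0.015], "delta_rot": [0, 0, 0]},
    {"grip": 30, "translation": [0, 0, -0.02], "delta_rot": [0, 0, 0]},
    {"grip": 30, "translation": [0, 0, -0.02], "delta_rot": [0, 0, 0]},
    {"grip": 30, "translation": [0, 0, -0.02], "delta_rot": [0, 0, 0]},
    {"grip": 30, "translation": [0, 0, -0.02], "delta_rot": [0, 0, 0]}
  ]
}}

```text
time: 15.15
eef_pos: [0.4815, -0.0928, 0.1382]
tool_rot: [[-0.994, 0.105, -0.002], [0.105, 0.994, 0.0], [0.002, -0.0, -1.0]]
wrist_force: [-0.2, -0.6, -2.4]
finger_gap: 0.406
finger_force: 27.0
```

```bash
python3 - <<'E'
from h import *
snapshot('scene')
print([(n,np.round(d['centre'],4),round(d['confidence'],2)) for n in('tongs','tongs_grip','tongs_jaws','brass') for d in tip_of(n,'scene')[:2]])
go(.568-.1054,.279+.011,.16,84)
E
```

```text
[('tongs', array([ 0.4102, -0.0865,  0.1652]), 0.96), ('tongs_grip', array([ 0.4814, -0.0941,  0.1559]), 0.78), ('tongs_jaws', array([ 0.58  , -0.1037,  0.1241]), 0.59), ('brass', array([ 0.6762, -0.0504, -0.0047]), 0.81), ('brass', array([ 0.5731, -0.1081,  0.1083]), 0.73)]
t 15.4 tcp [ 0.4815 -0.0925  0.1363] z [-0.002  0.    -1.   ] yaw 83.98 gap 35.3 F 26.999594746157527 [ 0.7  0.3 -3.4]
shift [ 0.0589  0.3784 -0.0236] turn -0.02
```

The slug is lifted, but the tongs have sagged about 14° nose-down in the grip. I'll raise the grip to 30 N, carry the slug over, then pitch the tool to level it.

Emit:
{"name": "arm_command", "arguments": {
  "steps": [
    {"grip": 30, "translation": [0.004, 0.012, -0.002], "delta_rot": [0, 0, 0]},
    {"grip": 30, "translation": [0.004, 0.022, -0.002], "delta_rot": [0, 0, 0]},
    {"grip": 30, "translation": [0.004, 0.028, -0.002], "delta_rot": [0, 0, 0]},
    {"grip": 30, "translation": [0.004, 0.028, -0.002], "delta_rot": [0, 0, 0]},
    {"grip": 30, "translation": [0.004, 0.028, -0.002], "delta_rot": [0, 0, 0]},
    {"grip": 30, "translation": [0.004, 0.028, -0.002], "delta_rot": [0, 0, 0]},
    {"grip": 30, "translation": [0.004, 0.028, -0.002], "delta_rot": [0, 0, 0]},
    {"grip": 30, "translation": [0.004, 0.028, -0.002], "delta_rot": [0, 0, 0]}
  ],
  "grip_force": 30
}}

```text
time: 16.07
eef_pos: [0.4704, 0.1126, 0.1515]
tool_rot: [[-0.994, 0.105, -0.004], [0.105, 0.994, -0.001], [0.004, -0.001, -1.0]]
wrist_force: [0.7, -0.5, -2.0]
finger_gap: 0.408
finger_force: 30.0
```

Emit:
{"name": "arm_command", "arguments": {
  "steps": [
    {"grip": 30, "translation": [0.004, 0.028, -0.002], "delta_rot": [0, 0, 0]},
    {"grip": 30, "translation": [0.004, 0.028, -0.002], "delta_rot": [0, 0, 0]},
    {"grip": 30, "translation": [0.004, 0.028, -0.002], "delta_rot": [0, 0, 0]},
    {"grip": 30, "translation": [0.004, 0.028, -0.002], "delta_rot": [0, 0, 0]},
    {"grip": 30, "translation": [0.004, 0.028, -0.002], "delta_rot": [0, 0, 0]},
    {"grip": 30, "translation": [0.004, 0.022, -0.002], "delta_rot": [0, 0, 0]},
    {"grip": 30, "translation": [0.003, 0.014, -0.002], "delta_rot": [0, 0, 0]},
    {"grip": 30, "translation": [0, 0, 0], "delta_rot": [0, 0, 0]}
  ]
}}

```text
time: 16.73
eef_pos: [0.462, 0.2931, 0.166]
tool_rot: [[-0.995, 0.099, -0.002], [0.099, 0.995, 0.001], [0.002, 0.001, -1.0]]
wrist_force: [-0.5, 1.9, -2.7]
finger_gap: 0.409
finger_force: 30.0
```

Emit:
{"name": "arm_command", "arguments": {
  "steps": [
    {"grip": 30, "translation": [0, 0, 0], "delta_rot": [0, -4, 0]},
    {"grip": 30, "translation": [0, 0, 0], "delta_rot": [0, -5, 0]},
    {"grip": 30, "translation": [0, 0, 0], "delta_rot": [0, -4, 0]},
    {"grip": 30, "translation": [0, 0, 0], "delta_rot": [0, 0, 0]},
    {"grip": 30, "translation": [0, 0, 0], "delta_rot": [0, 0, 0]},
    {"grip": 30, "translation": [0, 0, 0], "delta_rot": [0, 0, 0]}
  ]
}}

```text
time: 17.23
eef_pos: [0.4643, 0.2885, 0.167]
tool_rot: [[-0.969, 0.106, 0.222], [0.104, 0.994, -0.024], [-0.224, -0.001, -0.975]]
wrist_force: [-0.6, 0.0, -1.9]
finger_gap: 0.407
finger_force: 30.0
```

```bash
python3 - <<'E'
from h import *
im=save('scene','s9');t=save('top','t9')
a=cv2.resize(im[110:270,370:530,::-1],(400,400)); b=cv2.resize(t[160:290,90:220,::-1],(400,400))
cv2.imwrite('pics/c9.png',np.hstack([a,b]))
for cam in('top','scene'):
    print([(n,np.round(d['centre'],4),round(d['confidence'],2)) for n in('tongs','tongs_grip','tongs_jaws','brass','dish') for d in tip_of(n,cam)[:2]])
go(.568-.1054,.279+.011,.16,84)
E
```

```text
[('tongs_grip', array([0.4568, 0.29  , 0.1805]), 0.86), ('tongs_jaws', array([0.5637, 0.2796, 0.1687]), 0.63), ('brass', array([ 6.781e-01, -5.000e-02, -4.000e-04]), 0.69), ('brass', array([0.556 , 0.2764, 0.154 ]), 0.52), ('dish', array([0.5695, 0.2753, 0.0416]), 0.93)]
[('tongs', array([0.3885, 0.2962, 0.1794]), 0.93), ('tongs_grip', array([0.4597, 0.2883, 0.1832]), 0.81), ('tongs_jaws', array([0.5629, 0.2782, 0.1673]), 0.91), ('tongs_jaws', array([0.4589, 0.2899, 0.1831]), 0.55), ('brass', array([ 0.676 , -0.0514, -0.002 ]), 0.85), ('brass', array([0.5575, 0.2738, 0.151 ]), 0.56), ('dish', array([0.5675, 0.2801, 0.0387]), 0.83)]
t 17.83 tcp [0.4636 0.2896 0.1672] z [ 0.224 -0.023 -0.974] yaw 84.0 gap 35.6 F 29.999548327177763 [ 0.3 -0.7 -2.9]
shift [0.0026 0.0003 0.0067] turn -0.0
```

View pics/c9.png

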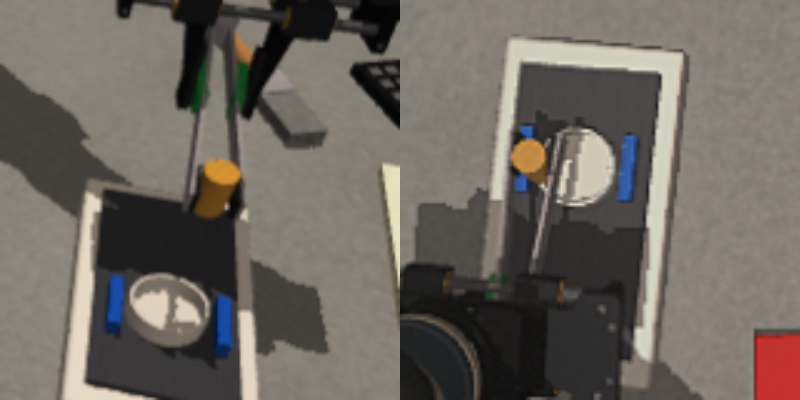

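The slug hangs over the dish, about 11 mm short of the middle, with roughly 7° of pitch left. I'll make a small correction.

Emit:
{"name": "arm_command", "arguments": {
  "steps": [
    {"grip": 30, "translation": [-0.004, 0.002, 0.001], "delta_rot": [0, 0, 0]},
    {"grip": 30, "translation": [-0.0045, 0.002, 0.001], "delta_rot": [0, 0, 0]},
    {"grip": 30, "translation": [0, 0, 0], "delta_rot": [0, -3, 0]},
    {"grip": 30, "translation": [0, 0, 0], "delta_rot": [0, -3, 0]},
    {"grip": 30, "translation": [0, 0, 0], "delta_rot": [0, 0, 0]},
    {"grip": 30, "translation": [0, 0, 0], "delta_rot": [0, 0, 0]},
    {"grip": 30, "translation": [0, 0, 0], "delta_rot": [0, 0, 0]},
    {"grip": 30, "translation": [0, 0, 0], "delta_rot": [0, 0, 0]}
  ]
}}

```text
time: 18.5
eef_pos: [0.4735, 0.2927, 0.1675]
tool_rot: [[-0.94, 0.105, 0.324], [0.1, 0.994, -0.034], [-0.326, 0.001, -0.945]]
wrist_force: [0.0, 0.2, -2.3]
finger_gap: 0.406
finger_force: 30.0
```

```bash
python3 - <<'E'
from h import *
im=save('scene','s10');t=save('top','t10')
for cam in('top','scene'):
    print([(n,np.round(d['centre'],4),round(d['confidence'],2)) for n in('tongs','tongs_grip','tongs_jaws','brass','dish') for d in tip_of(n,cam)[:2]])
go(.568-.1054,.279+.011,.16,84)
# slug axis tilt from scene: compare slug silhouette long axis with the projected vertical
c=get_calibration('scene');E=np.array(c['extrinsics']);Ri=E[:3,:3].T
def proj(P):
    q=(np.array(P)-E[:3,3])@Ri.T; return cv2.projectPoints(np.c_[q[:,0],-q[:,1],-q[:,2]],np.zeros(3),np.zeros(3),np.array(c['camera_matrix']),np.array(c['dist_coeffs']))[0].reshape(-1,2)
print('vertical slug bottom/top px',proj([[.568,.279,.16],[.568,.279,.196]]))
for s in silhouettes('brass','scene'):
    ys,xs=np.nonzero(s['pixels']); print(cv2.minAreaRect(np.c_[xs,ys].astype(np.float32)),xs.min(),xs.max(),ys.min(),ys.max())
E
```

```text
[('tongs_grip', array([0.4625, 0.2944, 0.1805]), 0.81), ('tongs_grip', array([ 0.6866, -0.3879,  0.0052]), 0.39), ('tongs_jaws', array([0.5715, 0.2855, 0.1759]), 0.7), ('tongs_jaws', array([0.5657, 0.2711, 0.0435]), 0.28), ('brass', array([ 0.682 , -0.0486,  0.0045]), 0.63), ('brass', array([ 0.536 ,  0.2804, -0.003 ]), 0.48), ('dish', array([0.5687, 0.2776, 0.0388]), 0.64)]
[('tongs', array([0.3979, 0.2978, 0.1739]), 0.61), ('tongs', array([7.696e-01, 1.220e-01, 2.000e-04]), 0.46), ('tongs_grip', array([0.4683, 0.2955, 0.1825]), 0.94), ('tongs_jaws', array([0.5704, 0.2834, 0.1784]), 0.86), ('brass', array([ 0.6769, -0.0493, -0.0045]), 0.94), ('brass', array([0.5676, 0.2799, 0.1589]), 0.66), ('dish', array([0.5691, 0.2776, 0.0403]), 0.65)]
t 19.1 tcp [0.4726 0.2927 0.1671] z [ 0.324 -0.034 -0.946] yaw 84.0 gap 34.9 F 29.999545477330685 [-0.1  0.2 -3.3]
shift [ 0.0115 -0.0037  0.0035] turn -0.0
vertical slug bottom/top px [[454.57886396 192.7109988 ]
 [461.33506231 176.84679072]]
((259.0, 264.0), (26.0, 16.0), 90.0) 251 267 251 277
((460.10345458984375, 185.7413787841797), (14.112845420837402, 24.697479248046875), 21.801410675048828) 453 470 174 197
```

```bash
python3 -c "
from h import *
print(finish_job())"
```

```text
the job is handed in; nothing more can be done
None
```

I handed the job in at about 19 s of the allowed 58 s; the call returned no verdict. At the last look, the squeezed tongs held the brass slug close to upright over the middle of the dish, with its underside about 10 cm above the rim and the dish about 1–3 mm from the middle between the stops.

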